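# Reset the stop dial of a print jig under its lock ring

## Robot

A 6-joint arm with a two-finger parallel gripper is mounted at the origin on the work surface. World frame = base frame: x ahead of the robot, y to its left, z up, the work surface at z = 0. Lengths are in m, angles in rad, forces in N, time in s.
With the tool pointing down it reaches from about 0.275 to 0.825 m from the base axis. Payload 4.9 kg.
Tool frame: the origin (TCP) lies midway between the tips of the shut fingers; the grasp point (between the pads) lies 19 mm behind it (tcp_to_grasp is the distance from the TCP to the grasp point, in m); z points along the fingers, y is the direction in which the jaws open and shut (so a half turn about z gives the same grasp; the last joint's range is limited). The gripper opens to 85 mm and grips with 20 to 120 N. Pads are 22 mm wide; open, the fingers measure 114 mm over their backs; the gripper's body (76 mm by 85 mm) begins 54 mm behind the grasp point. The pads swing forward as they close: fully open they stand 13 mm farther back than shut.
Start: joints at [-1.395, 0.326, -0.193, 1.052, 0, 1.437], TCP at [0.168, -0.524, 0.231] pointing down, gripper open.
Joint ranges: [-2.65, 2.65], [-0.97, 1.79], [-1.3, 1.35], [-1.93, 2.1], [-1.47, 1.37], [-3.14, 3.14]. Speed limits (rad/s): [2.57, 2.57, 3.14, 3.14, 3.14, 3.14].

## Interface

Orientations are given as a 3x3 rotation matrix whose columns are the frame's x, y, z axes.
In Python, from cell import observe, grab_frame, camera_model, finish_job, tcp_to_grasp gives the robot as it stands.
- The arm moves only by the tool servo_tool, never from a script. Its argument "motion" is a list of rows, each an object with "xyz": the shift along the world's x, y, z as a fraction of full scale, a list of three; "spin": the turn about the world's z as a fraction of full scale; "jaw": the gripper command: -1 is shut, 1 is fully open, values between are in proportion. A call has 1 to 5 rows; each row is the pose to reach, as a shift and turn from the pose commanded when the call began, turning the shorter way round; what a row does not reach only later rows make up. Full scale, the value 1, is 1 m for a shift and 360 degrees for a turn. A row lasts 1/12 s, in which the tool goes at most 41.7 mm and 7.16 degrees, less where a joint would pass 70% of its speed; a pose out of reach is approached as far as the arm can. A call with a number of a shift or a turn outside -1 to 1 is refused whole. A call with a gripper value outside its range is refused whole. The fingers move at their own pace and stop on an object; "force" is the grip in N (left out, the last holds). Time passes only in rows, so rows that repeat a pose let the fingers close. It gives the time, the measured TCP pose, the force and the opening at its end, in the units of the state.
- observe(): the state, without advancing time (a new reading comes with each control period).
- grab_frame(name): name is "side" or "top"; returns (picture, depth): 384x512x3 uint8, blue, green, red; 384x512 float32, m along the optical axis (not along the pixel's ray), 0 where there is no reading.
- camera_model(name): a dict with "fx", "fy", "cx", "cy" (pixels), "R" (3x3) and "t" (3): a world point X has camera coordinates R X + t. Camera axes: x right, y down, z forward; pixel columns grow to the right and rows downward; lengths in m; the calibration is good to about 2 mm. A picture is of the moment at which its call begins. camera_model takes no time and is no camera call.
- finish_job(): hands the job in, once; it reports no verdict.
The state is a dict: "time_s": time; "joint_pos": joint angles; "qvel": joint speeds; "effort": joint torques, N m; "tcp_pos": TCP position; "orientation": TCP orientation; "force": force on the tool from outside, world axes, zero at the start; "moment": the same for the moment, N m; "opening": opening from 0.0 (shut) to 1.0 (fully open).
Only numpy, scipy, OpenCV 4.12 (cv2) and the standard library are available. Lean on these libraries where they do the work, as an engineer would, in place of code of your own. Each camera call takes 0.05 s, during which the arm holds its last target. There are 200 camera calls.

## Task

On the jig with the red lock ring, loosen the lock ring first by swinging its lever anticlockwise nearly to the end of its travel, then turn the black dial clockwise until its white pointer stands at the green mark, and finally swing the red lever back clockwise until the ring is fully tight, with the pointer still at the mark. Leave the jig with the blue lock ring as it is.

Things in the scene. Friction and masses are not known exactly. Their poses are not given: they have to be found in the camera images.
- red_pin (a point): Round upright red lever pin, diameter 14 mm, on the arm of the red lock ring. Point: on the pin's axis, 23 mm below its top, 82 mm above the table, 29 mm above the flat arm. The pin moves on a level circle of radius 80 mm about the dial's upright axis; the point's x axis points from that axis outward. The pin is on the robot's side of the dial; tight to loose is 57 degrees.
- red_lock (a joint): Angle of the red lock ring in rad, seen from above: 0 is fully tight, at a hard stop (the clockwise end); it grows anticlockwise as the ring loosens, to a stop at 1.0. It starts tight (0 to 0.06). It takes about 2 N at the pin and stays where it is left. The dial must be turned only while the ring is loose.
- red_grip (a point): Grip point of the red-ring jig's black dial: on its upright axis (also the lock ring's), 88 mm above the table. Grip: upright bar 44 long, 14 thick, 62 to 102 mm above the table; point x lies along it, to the white pointer (reaches 44 mm out, 61 mm high). Below: collar of radius 20 mm, lock ring of radius 36 mm (top 54 mm), aluminium block 130 x 130 x 42 mm, fixed to a blue board.
- red_dial (a joint): Angle of that dial in rad: 0 with the white pointer at the green mark on the block; grows anticlockwise seen from above. It starts at 0.5 to 1.2, so it must be turned clockwise to 0. It turns with about 0.05 N m and stays where it is left; it can be overshot (stop at -0.5).
- blue_pin (a point): The lever pin of the other jig, alike but with a blue lock ring. Point: on the pin's axis, 23 mm below its top. To be left alone.

How it is judged:
By the outcome, as a careful person would: the job done as asked, in the order asked, and still so for the second after the job is handed in, with the robot touching nothing.
It also fails if it takes over 56 s, if anything falls off the work surface, if the arm or the gripper's body presses on something with over 40 N, if the wrist force passes 120 N, or if a joint passes its speed limit or range.

## Working session

There is one attempt and no reset: what is moved stays moved. The work goes in short steps, Python scripts to look and compute and a tool call to move; the robot and the scene stay as the last step left them, time stands still between calls to the robot, and variables do not carry over. Pictures are saved under pics/ and viewed, about 8 in all and at most 12, crops included, and the job is handed in when it is done.

Besides the shell and the picture viewer there is one more tool, called as a command line: name --argument value ..., lists and objects as JSON in quotes. servo_tool: Moves the arm, as the interface text tells. Its arguments: {"type":"object","properties":{"motion":{"type":"array"},"force":{"type":"number"}},"required":["motion"]}

```bash
mkdir -p pics; python3 - <<'E'
from cell import *
import cv2,numpy as np
for n in("top","side"):
    p,d=grab_frame(n); cv2.imwrite(f"pics/{n}0.png",p); np.savez(f"{n}0.npz",p=p,d=d)
    m=camera_model(n); print(n,m)
s=observe();print(s['time_s'],s['tcp_pos'],s['orientation'],s['opening'],tcp_to_grasp)
cv2.imwrite("pics/both0.png",np.vstack([cv2.imread("pics/top0.png"),cv2.imread("pics/side0.png")])[:, :])
E
```

```text
top {'fx': 496.80010876032753, 'fy': 496.80010876032753, 'cx': 252.95357608591442, 'cy': 191.71125954179217, 'R': array([[-0.02948642, -0.99955997,  0.0032282 ],
       [-0.97703178,  0.02813967, -0.21122752],
       [ 0.21104373, -0.0093824 , -0.97743159]]), 't': array([0.02905067, 0.5655467 , 0.80694465])}
side {'fx': 356.7070663498838, 'fy': 356.7070663498838, 'cx': 257.43367637615734, 'cy': 189.21372387044212, 'R': array([[-0.99421118, -0.10461192, -0.02450464],
       [-0.03838324,  0.5588321 , -0.82839206],
       [ 0.10035366, -0.82265608, -0.55961247]]), 't': array([0.54209376, 0.11815159, 0.71482459])}
0.1 [ 0.16758779 -0.52329484  0.23058081] [[ 9.52399270e-01  3.04853346e-01 -2.60580805e-04]
 [ 3.04853376e-01 -9.52398043e-01  1.54494761e-03]
 [ 2.22805801e-04 -1.55084592e-03 -9.99998773e-01]] 0.998959546826098 0.0187
```

View pics/top0.png

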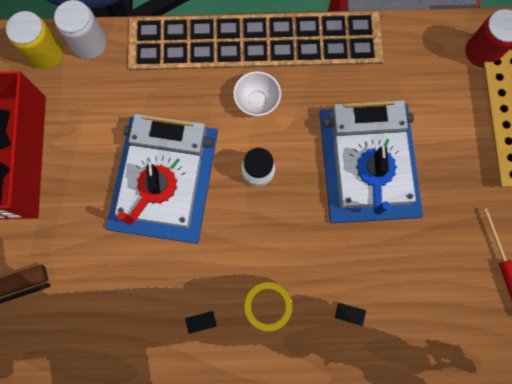

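View pics/side0.png

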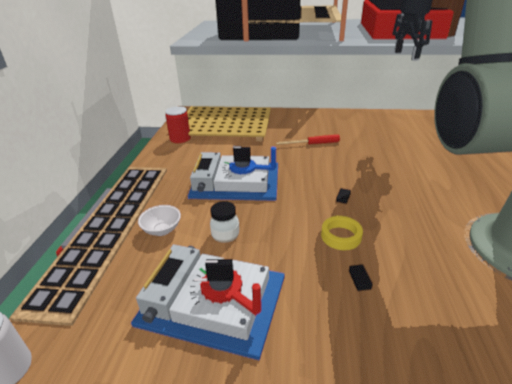

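Top view: the red jig's dial is at about (157,184), its pin at (124,216), the green mark at (175,163) and the white pointer near (150,160). The blue jig is at (378,165). In the side view the red jig sits at about (220,285), with its pin at (256,298). I'll measure it next.

```bash
cat > h.py <<'E'
from cell import *
import cv2,numpy as np
def look(n,tag):
    p,d=grab_frame(n); np.savez(f"{tag}.npz",p=p,d=d); return p,d
def cloud(n,d):
    m=camera_model(n); v,u=np.mgrid[:384,:512]
    c=np.stack([(u-m['cx'])/m['fx']*d,(v-m['cy'])/m['fy']*d,d],-1)
    return (c-m['t'])@m['R']
def ray(n,u,v,z):
    m=camera_model(n); r=m['R'].T@np.array([(u-m['cx'])/m['fx'],(v-m['cy'])/m['fy'],1]); o=-m['R'].T@m['t']
    return o+r*(z-o[2])/r[2]
def proj(n,X):
    m=camera_model(n); c=m['R']@np.asarray(X)+m['t']; return m['fx']*c[0]/c[2]+m['cx'],m['fy']*c[1]/c[2]+m['cy']
def masks(p):
    h=cv2.cvtColor(p,cv2.COLOR_BGR2HSV); H,S,V=[h[...,i].astype(int) for i in range(3)]
    return dict(red=((H<8)|(H>172))&(S>150)&(V>70),green=(H>40)&(H<85)&(S>90)&(V>50),black=(V<60),white=(V>200)&(S<40))
E
python3 - <<'E'
from h import *
z=np.load("top0.npz");p,d=z['p'],z['d'];P=cloud("top",d);M=masks(p)
roi=np.zeros((384,512),bool);roi[145:235,110:215]=1
for k,zr in (('red',(.03,.065)),('red',(.085,.12)),('green',(.03,.07)),('black',(.085,.12)),('white',(.055,.075))):
    m=M[k]&roi&(P[...,2]>zr[0])&(P[...,2]<zr[1]); v,u=np.nonzero(m)
    print(k,zr,m.sum(),P[m].mean(0).round(4) if m.any() else'',u.mean() if m.any() else'',v.mean() if m.any() else '')
m=M['black']&roi&(P[...,2]>.085); q=P[m][:,:2]
if len(q)>3: w,V=np.linalg.eigh(np.cov(q.T)); print('bar axis',V[:,1],np.sqrt(w)*np.sqrt(12))
z=np.load("side0.npz");p2,d2=z['p'],z['d'];P2=cloud("side",d2);M2=masks(p2)
roi2=np.zeros((384,512),bool);roi2[240:340,180:290]=1
for k,zr in (('red',(.07,.12)),('green',(.03,.07)),('black',(.07,.12))):
    m=M2[k]&roi2&(P2[...,2]>zr[0])&(P2[...,2]<zr[1]); v,u=np.nonzero(m)
    if m.any(): print('side',k,m.sum(),P2[m].mean(0).round(4),P2[m].max(0).round(4),u.mean(),v.mean())
a=cv2.resize(p[140:240,105:220],None,fx=6,fy=6,interpolation=cv2.INTER_CUBIC);cv2.imwrite("pics/c1.png",a)
E
```

```text
red (0.03, 0.065) 831 [0.5729 0.1878 0.0551] 153.04091456077015 191.4933814681107
red (0.085, 0.12) 79 [0.5285 0.2246 0.1019] 124.72151898734177 212.44303797468353
green (0.03, 0.07) 26 [0.6263 0.1517 0.0448] 174.6153846153846 163.07692307692307
black (0.085, 0.12) 207 [0.5819 0.1811 0.1005] 151.87922705314008 180.30434782608697
white (0.055, 0.075) 15 [0.628  0.1872 0.0623] 153.0 160.0
bar axis [-0.86706858 -0.4981888 ] [0.02551053 0.0702883 ]
side red 157 [0.5238 0.2319 0.0895] [0.6072 0.2383 0.106 ] 254.15923566878982 293.2356687898089
side green 14 [0.625  0.1517 0.0425] [0.6306 0.1572 0.044 ] 202.85714285714286 270.7142857142857
side black 434 [0.5833 0.1892 0.0885] [0.6056 0.1937 0.1025] 219.8663594470046 269.64285714285717
```

View pics/c1.png

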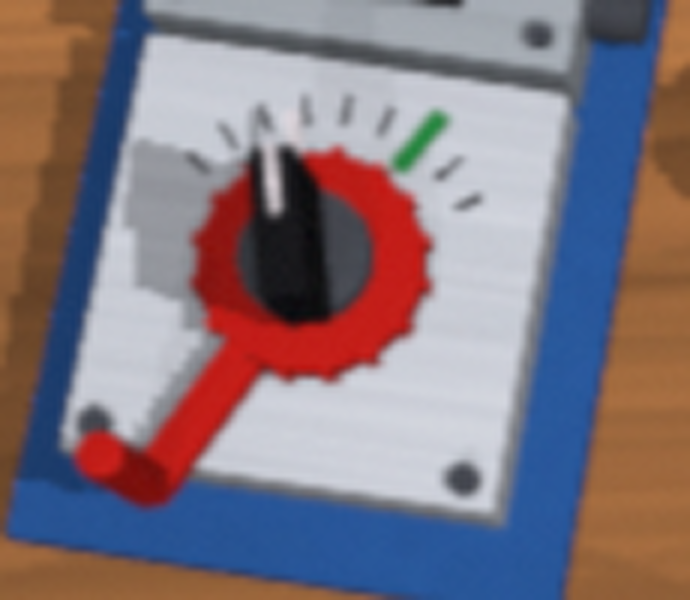

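The crop (6x, offset 105,140) shows the ring centred at about (313,265), the pin top at (99,457) and the pin foot at (147,487). The green mark runs from (402,168) to (440,118), the bar's top line from (262,150) to (275,215), and the pale pointer tip is near (290,125).

```bash
python3 - <<'E'
from h import *
R=lambda a,b,z:ray("top",105+a/6,140+b/6,z)[:2]
c=R(313,265,.054);pt=R(99,457,.105);pb=R(147,487,.053);g1=R(402,168,.042);g2=R(440,118,.042);t=R(290,125,.061)
print("c",c,"pintop",pt,"pinbase",pb,"tip",t)
z=np.load("top0.npz");p=z['p'];M=masks(p)['red'];
# ring centre: red rim pixels from z=.054 rays
v,u=np.nonzero(M); X=np.array([ray("top",a,b,.054)[:2] for a,b in zip(u,v)]);k=np.linalg.norm(X-c,axis=1)<.046
(cx,cy),r=cv2.minEnclosingCircle((X[k&(X[:,0]>c[0]-.012)]*1000).astype(np.float32));print("circ",cx,cy,r)
z2=np.load("side0.npz");
for q in ((g1-c),(g2-c),(t-c),(pt-c),(pb-c)): print(np.linalg.norm(q),np.degrees(np.arctan2(q[1],q[0])))
l1=R(262,150,.102);l2=R(275,215,.102);q=l1-l2;print("line",np.degrees(np.arctan2(q[1],q[0])),l1-c,l2-c)
# side pin top
p2=z2['p'];v,u=np.nonzero(masks(p2)['red']);k=(u>245)&(u<265)&(v>280)&(v<318);print(u[k].mean(),v[k].min(),v[k].max());print(ray("side",256.5,287,.105))
print(proj("side",[pt[0],pt[1],.105]),proj("side",[pb[0],pb[1],.053]))
E
```

```text
c [0.58599698 0.18095158] pintop [0.52181222 0.22903657] pinbase [0.52158711 0.22841459] tip [0.62688151 0.18687862]Traceback (most recent call last):
  File "<stdin>", line 7, in <module>
  File "h.py", line 10, in ray
    m=camera_model(n); r=m['R'].T@np.array([(u-m['cx'])/m['fx'],(v-m['cy'])/m['fy'],1]); o=-m['R'].T@m['t']
ValueError: time passes only in moves, steps and waits
```

```bash
python3 - <<'E'
s=open('h.py').read()
s=s.replace("def look","import functools\ncamera_model=functools.lru_cache(camera_model)\ndef look",1)
open('h.py','w').write(s)
E
python3 - <<'E'
from h import *
R=lambda a,b,z:ray("top",105+a/6,140+b/6,z)[:2]
c=R(313,265,.054);pt=R(99,457,.105);pb=R(147,487,.053);g1=R(402,168,.042);g2=R(440,118,.042);t=R(290,125,.061)
z=np.load("top0.npz");p=z['p'];M=masks(p)['red'];M[:145]=0;M[235:]=0
v,u=np.nonzero(M); X=np.array([ray("top",a,b,.054)[:2] for a,b in zip(u,v)]);k=np.linalg.norm(X-c,axis=1)<.046
(cx,cy),r=cv2.minEnclosingCircle((X[k&(X[:,0]>c[0]-.012)]*1000).astype(np.float32));print("circ",cx,cy,r)
for q in ((g1-c),(g2-c),(t-c),(pt-c),(pb-c)): print(np.linalg.norm(q),np.degrees(np.arctan2(q[1],q[0])))
l1=R(262,150,.102);l2=R(275,215,.102);q=l1-l2;print("line",np.degrees(np.arctan2(q[1],q[0])),l1-c,l2-c)
print(proj("side",[*pt,.105]),proj("side",[*pb,.053]),proj("side",[*c,.102]),ray("side",256.5,287,.105))
E
```

```text
circ 587.69189453125 182.51194763183594 34.35491180419922
0.040058449703900906 -36.99290238779039
0.05908037254748451 -36.89235420998886
0.04131192415462127 8.248720991072528
0.08019880818624979 143.160720067918
0.08000855044670006 143.6138500178006
line 11.667309451565322 [0.02205197 0.0056147 ] [0.00320099 0.00172207]
(np.float64(255.21753375694098), np.float64(284.65424074949533)) (np.float64(256.3513496151831), np.float64(307.2538212367522)) (np.float64(218.51369912809986), np.float64(259.7676011493793)) [0.51948394 0.23320085 0.105     ]
```

servo_tool --motion '[{"xyz": [0.0177,0.0376,0],"spin": 0.0175,"jaw": 0.2},{"xyz": [0.0354,0.0752,0],"spin": 0.035,"jaw": 0.2},{"xyz": [0.0531,0.1128,0],"spin": 0.0525,"jaw": 0.2},{"xyz": [0.0708,0.1504,0],"spin": 0.07,"jaw": 0.2},{"xyz": [0.0885,0.188,0],"spin": 0.0875,"jaw": 0.2}]' --force 20

```text
time_s: 0.52
tcp_pos: [0.2563, -0.3338, 0.2309]
orientation: [[0.649, 0.76, -0.0], [0.76, -0.649, 0.001], [0.0, -0.001, -1.0]]
force: [1.2, 0.4, -0.6]
opening: 0.599
```

servo_tool --motion '[{"xyz": [0.0177,0.0376,0],"spin": 0.0175,"jaw": 0.2},{"xyz": [0.0354,0.0752,0],"spin": 0.035,"jaw": 0.2},{"xyz": [0.0531,0.1128,0],"spin": 0.0525,"jaw": 0.2},{"xyz": [0.0708,0.1504,0],"spin": 0.07,"jaw": 0.2},{"xyz": [0.0885,0.188,0],"spin": 0.0875,"jaw": 0.2}]'

```text
time_s: 0.93
tcp_pos: [0.3448, -0.1459, 0.2313]
orientation: [[0.156, 0.988, 0.0], [0.988, -0.156, -0.0], [-0.0, 0.0, -1.0]]
force: [1.8, -0.8, -0.2]
opening: 0.599
```

servo_tool --motion '[{"xyz": [0.0177,0.0376,0],"spin": 0.0175,"jaw": 0.2},{"xyz": [0.0354,0.0752,0],"spin": 0.035,"jaw": 0.2},{"xyz": [0.0531,0.1128,0],"spin": 0.0525,"jaw": 0.2},{"xyz": [0.0708,0.1504,0],"spin": 0.07,"jaw": 0.2},{"xyz": [0.0885,0.188,0],"spin": 0.0875,"jaw": 0.2}]'

```text
time_s: 1.35
tcp_pos: [0.4333, 0.0424, 0.2312]
orientation: [[-0.384, 0.923, -0.0], [0.923, 0.384, -0.0], [-0.0, -0.0, -1.0]]
force: [0.8, -0.5, 0.3]
opening: 0.595
```

servo_tool --motion '[{"xyz": [0.0177,0.0376,0],"spin": 0.0175,"jaw": 0.2},{"xyz": [0.0354,0.0752,0],"spin": 0.035,"jaw": 0.2},{"xyz": [0.0531,0.1128,0],"spin": 0.0525,"jaw": 0.2},{"xyz": [0.0708,0.1504,0],"spin": 0.07,"jaw": 0.2},{"xyz": [0.0885,0.188,0],"spin": 0.0875,"jaw": 0.2}]'

```text
time_s: 1.77
tcp_pos: [0.5218, 0.2303, 0.2308]
orientation: [[-0.81, 0.586, -0.001], [0.586, 0.81, -0.0], [0.0, -0.001, -1.0]]
force: [0.8, -0.5, 0.3]
opening: 0.603
```

servo_tool --motion '[{"xyz": [0,-0.001,-0.035],"spin": 0,"jaw": 0.2},{"xyz": [0,-0.001,-0.07],"spin": 0,"jaw": 0.2},{"xyz": [0,-0.001,-0.1],"spin": 0,"jaw": 0.2},{"xyz": [0,-0.001,-0.115],"spin": 0,"jaw": 0.2},{"xyz": [0,-0.001,-0.12],"spin": 0,"jaw": 0.2}]'

```text
time_s: 2.18
tcp_pos: [0.5189, 0.2265, 0.1075]
orientation: [[-0.807, 0.591, -0.006], [0.591, 0.807, -0.002], [0.004, -0.005, -1.0]]
force: [-0.9, -0.4, -0.8]
opening: 0.6
```

```bash
python3 - <<'E'
from h import *
a,_=look("top","t1");b,_=look("side","s1")
cv2.imwrite("pics/c2.png",np.hstack([cv2.resize(a[140:260,90:220],None,fx=3,fy=3),cv2.resize(b[210:330,170:300],None,fx=3,fy=3)]))
E
```

```text
(no output)
```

View pics/c2.png

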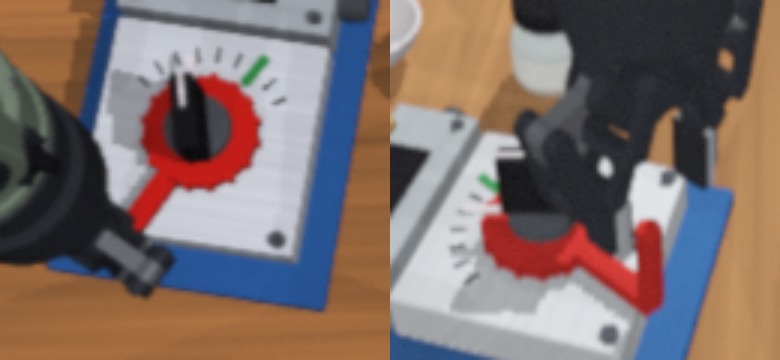

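The side crop shows the pin (648,255) midway between the fingertips (about (610,250) and (690,185)), so I'll lower and grip it.

servo_tool --motion '[{"xyz": [0,0,-0.015],"spin": 0,"jaw": 0.2},{"xyz": [0,0,-0.03],"spin": 0,"jaw": 0.2},{"xyz": [0,0,-0.043],"spin": 0,"jaw": 0.2},{"xyz": [0,0,-0.046],"spin": 0,"jaw": 0.2},{"xyz": [0,0,-0.046],"spin": 0,"jaw": -0.4}]'

```text
time_s: 2.7
tcp_pos: [0.522, 0.2272, 0.0659]
orientation: [[-0.806, 0.591, 0.0], [0.591, 0.806, 0.0], [-0.0, 0.0, -1.0]]
force: [-0.1, 0.0, -0.1]
opening: 0.473
```

servo_tool --motion '[{"xyz": [0,0,0],"spin": 0,"jaw": -1},{"xyz": [0,0,0],"spin": 0,"jaw": -1},{"xyz": [0,0,0],"spin": 0,"jaw": -1},{"xyz": [0,0,0],"spin": 0,"jaw": -1},{"xyz": [0,0,0],"spin": 0,"jaw": -1}]' --force 20

```text
time_s: 3.12
tcp_pos: [0.5229, 0.2277, 0.0667]
orientation: [[-0.807, 0.591, 0.003], [0.591, 0.807, 0.001], [-0.002, 0.002, -1.0]]
force: [-1.2, 2.2, 6.4]
opening: 0.155
```

servo_tool --motion '[{"xyz": [-0.0041,-0.0062,0],"spin": 0.0147,"jaw": -1},{"xyz": [-0.0077,-0.0127,0],"spin": 0.0294,"jaw": -1},{"xyz": [-0.0106,-0.0194,0],"spin": 0.0442,"jaw": -1},{"xyz": [-0.0129,-0.0265,0],"spin": 0.0589,"jaw": -1},{"xyz": [-0.0145,-0.0337,0],"spin": 0.0736,"jaw": -1}]'

```text
time_s: 3.53
tcp_pos: [0.5099, 0.1939, 0.0668]
orientation: [[-0.986, 0.165, 0.006], [0.165, 0.986, 0.001], [-0.005, 0.002, -1.0]]
force: [5.5, 2.2, 0.8]
opening: 0.155
```

servo_tool --motion '[{"xyz": [-0.0009,-0.0073,0],"spin": 0.0147,"jaw": -1},{"xyz": [-0.0012,-0.0147,0],"spin": 0.0294,"jaw": -1},{"xyz": [-0.0008,-0.0221,0],"spin": 0.0442,"jaw": -1},{"xyz": [0.0003,-0.0294,0],"spin": 0.0589,"jaw": -1},{"xyz": [0.0021,-0.0366,0],"spin": 0.0736,"jaw": -1}]'

```text
time_s: 3.95
tcp_pos: [0.5133, 0.1583, 0.0669]
orientation: [[-0.956, -0.293, 0.008], [-0.293, 0.956, 0.004], [-0.008, 0.002, -1.0]]
force: [4.9, 15.3, -1.1]
opening: 0.159
```

servo_tool --motion '[{"xyz": [0,0,0],"spin": 0,"jaw": -1},{"xyz": [0,0,0],"spin": 0,"jaw": -1}]'

```text
time_s: 4.12
tcp_pos: [0.5132, 0.1586, 0.0668]
orientation: [[-0.958, -0.288, 0.007], [-0.288, 0.958, 0.005], [-0.008, 0.002, -1.0]]
force: [5.9, 5.3, -0.8]
opening: 0.158
```

servo_tool --motion '[{"xyz": [0,0,0],"spin": 0,"jaw": -0.1},{"xyz": [0,0,0],"spin": 0,"jaw": -0.1},{"xyz": [0,0,0],"spin": 0,"jaw": -0.1},{"xyz": [0,0,0.02],"spin": 0,"jaw": -0.1},{"xyz": [0,0,0.045],"spin": 0,"jaw": -0.1}]'

```text
time_s: 4.53
tcp_pos: [0.5067, 0.1563, 0.1087]
orientation: [[-0.958, -0.288, -0.006], [-0.288, 0.958, -0.001], [0.006, 0.0, -1.0]]
force: [-0.0, 0.2, 0.5]
opening: 0.449
```

servo_tool --motion '[{"xyz": [0,0,0.03],"spin": 0,"jaw": -0.1},{"xyz": [-0.02,-0.02,0.06],"spin": 0,"jaw": -0.1},{"xyz": [-0.05,-0.05,0.08],"spin": 0,"jaw": -0.1},{"xyz": [-0.08,-0.07,0.08],"spin": 0,"jaw": -0.1},{"xyz": [-0.09,-0.08,0.08],"spin": 0,"jaw": -0.1}]'

```text
time_s: 4.95
tcp_pos: [0.4149, 0.0753, 0.1909]
orientation: [[-0.958, -0.287, -0.002], [-0.287, 0.958, -0.001], [0.003, -0.0, -1.0]]
force: [-0.3, 0.6, -0.3]
opening: 0.448
```

```bash
python3 - <<'E'
from h import *
a,_=look("top","t2");b,_=look("side","s2");s=observe();print(s['time_s'],s['tcp_pos'],s['force'])
cv2.imwrite("pics/c3.png",np.hstack([cv2.resize(a[140:240,105:215],None,fx=4,fy=4,interpolation=2),cv2.resize(b[240:340,185:275],None,fx=4,fy=4,interpolation=2)]))
E
```

```text
5.05 [0.41675296 0.07569725 0.19046031] [1.39132375 0.20756969 0.42959129]
```

View pics/c3.png

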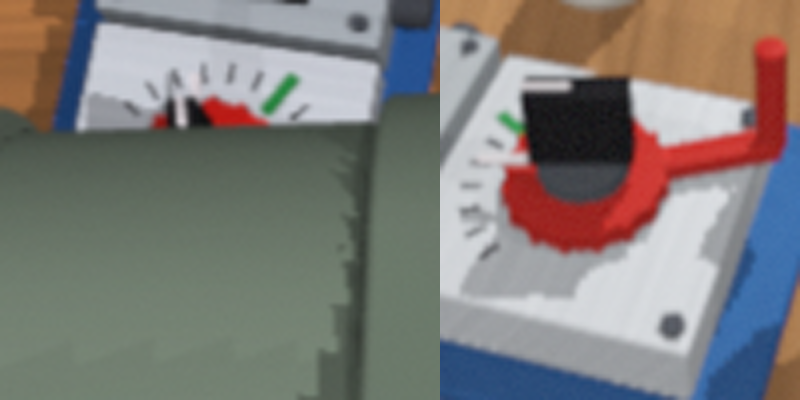

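The side crop shows the loosened pin top at (770,45) and foot at (765,150). The pointer runs from tip (482,160) to (525,158), and the bar's top line from (525,83) to (570,88).

```bash
python3 - <<'E'
from h import *
S=lambda a,b,z:ray("side",185+(a-440)/4,240+b/4,z)[:2]
ang=lambda q:np.degrees(np.arctan2(q[1],q[0]))
off=np.array([.0022,-.0035]) # side->top shift from earlier pin
c=np.array([.586,.181])
pt=S(770,47,.105)+off;pb=S(765,150,.055)+off
for n,q in(("pin",pt),("pinb",pb),("tip",S(482,160,.061)+off),("bar l",S(520,83,.102)+off),("bar r",S(632,82,.102)+off)):print(n,q,np.linalg.norm(q-c),ang(q-c))
print("line",ang(S(525,83,.102)-S(570,88,.102)))
R=lambda a,b,z:ray("top",105+a/4,140+b/4,z)[:2]
print("tip top",ang(R(193,76,.061)-c),"line",ang(R(178,80,.102)-R(185,120,.102)))
E
```

```text
pin [0.51170357 0.15632836] 0.07828568585063096 -161.6302044369105
pinb [0.51346722 0.16574121] 0.0741204063261652 -168.11986271457423
tip [0.6286045  0.18611831] 0.04291083889129888 6.850419210291515
bar l [0.60926516 0.18131464] 0.02326728715138303 0.7748303040817324
bar r [0.56489098 0.17718006] 0.021451865927203367 -169.74261051547526
line -3.8487975433998702
tip top 7.809383981700403 line 10.311167441640633
```

servo_tool --motion '[{"xyz": [0.034,0.021,0],"spin": -0.006,"jaw": 0},{"xyz": [0.068,0.042,0],"spin": -0.012,"jaw": 0},{"xyz": [0.102,0.063,0],"spin": -0.018,"jaw": 0},{"xyz": [0.136,0.084,0],"spin": -0.022,"jaw": 0},{"xyz": [0.169,0.105,0],"spin": -0.0256,"jaw": 0}]'

```text
time_s: 5.47
tcp_pos: [0.5904, 0.1838, 0.1895]
orientation: [[-0.991, -0.13, 0.0], [-0.13, 0.991, 0.0], [-0.0, 0.0, -1.0]]
force: [0.6, 0.1, 0.0]
opening: 0.496
```

servo_tool --motion '[{"xyz": [0,0,-0.02],"spin": 0,"jaw": 0},{"xyz": [0,0,-0.04],"spin": 0,"jaw": 0},{"xyz": [0,0,-0.055],"spin": 0,"jaw": 0},{"xyz": [0,0,-0.06],"spin": 0,"jaw": 0},{"xyz": [0,0,-0.06],"spin": 0,"jaw": 0}]'

```text
time_s: 5.88
tcp_pos: [0.5873, 0.1823, 0.128]
orientation: [[-0.991, -0.132, -0.004], [-0.132, 0.991, -0.001], [0.004, -0.0, -1.0]]
force: [0.1, -0.5, 0.3]
opening: 0.503
```

```bash
python3 - <<'E'
from h import *
b,_=look("side","s3");s=observe();print(s['time_s'],s['tcp_pos'],s['force'],np.degrees(np.arctan2(*s['orientation'][[1,0],[0,0]])))
cv2.imwrite("pics/c4.png",cv2.resize(b[200:320,160:290],None,fx=4,fy=4,interpolation=2))
E
```

```text
5.9333 [0.58810344 0.18227571 0.12951591] [ 0.17312651 -0.00777199  0.01335717] -172.4496807179033
```

View pics/c4.png

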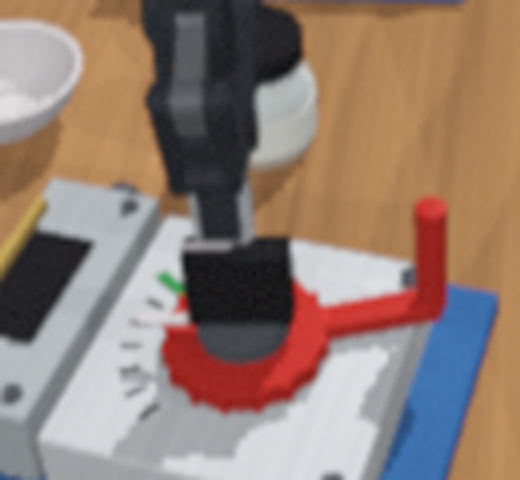

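servo_tool --motion '[{"xyz": [-0.002,-0.001,-0.02],"spin": 0,"jaw": 0},{"xyz": [-0.002,-0.001,-0.04],"spin": 0,"jaw": 0},{"xyz": [-0.002,-0.001,-0.055],"spin": 0,"jaw": 0},{"xyz": [-0.002,-0.001,-0.059],"spin": 0,"jaw": 0},{"xyz": [-0.002,-0.001,-0.059],"spin": 0,"jaw": -0.3}]'

```text
time_s: 6.35
tcp_pos: [0.5862, 0.1809, 0.0713]
orientation: [[-0.991, -0.131, -0.001], [-0.131, 0.991, -0.0], [0.001, -0.0, -1.0]]
force: [-0.5, -0.5, -0.1]
opening: 0.371
```

servo_tool --motion '[{"xyz": [0,0,0],"spin": 0,"jaw": -1},{"xyz": [0,0,0],"spin": 0,"jaw": -1},{"xyz": [0,0,0],"spin": 0,"jaw": -1},{"xyz": [0,0,0],"spin": 0,"jaw": -1},{"xyz": [0,0,0],"spin": 0,"jaw": -1}]' --force 25

```text
time_s: 6.77
tcp_pos: [0.5868, 0.1832, 0.0729]
orientation: [[-0.991, -0.132, 0.001], [-0.132, 0.991, 0.004], [-0.002, 0.004, -1.0]]
force: [-0.8, 6.5, -1.8]
opening: 0.162
```

```bash
python3 - <<'E'
from h import *
s=observe();print(s['time_s'],s['tcp_pos'],s['force'],s['moment'],s['opening'],np.degrees(np.arctan2(*s['orientation'][[1,0],[0,0]])))
E
```

```text
6.7667 [0.58675412 0.18317513 0.07285537] [-0.8488778   6.45839285 -1.79181647] [1.04192162 0.24650951 0.01663401] 0.16222845770339592 -172.39095753760685
```

servo_tool --motion '[{"xyz": [0.001,0.002,0],"spin": -0.0125,"jaw": -1},{"xyz": [0.001,0.002,0],"spin": -0.025,"jaw": -1},{"xyz": [0.001,0.002,0],"spin": -0.0375,"jaw": -1},{"xyz": [0.001,0.002,0],"spin": -0.05,"jaw": -1},{"xyz": [0.001,0.002,0],"spin": -0.0625,"jaw": -1}]'

```text
time_s: 7.18
tcp_pos: [0.5868, 0.1836, 0.0728]
orientation: [[-0.965, 0.261, -0.0], [0.261, 0.965, 0.001], [0.001, 0.001, -1.0]]
force: [-3.9, 1.9, 1.7]
opening: 0.158
```

servo_tool --motion '[{"xyz": [0,0,0],"spin": -0.0125,"jaw": -1},{"xyz": [0,0,0],"spin": -0.025,"jaw": -1},{"xyz": [0,0,0],"spin": -0.0375,"jaw": -1},{"xyz": [0,0,0],"spin": -0.05,"jaw": -1},{"xyz": [0,0,0],"spin": -0.06,"jaw": -1}]'

```text
time_s: 7.6
tcp_pos: [0.5869, 0.1839, 0.0728]
orientation: [[-0.801, 0.598, -0.0], [0.598, 0.801, 0.002], [0.001, 0.001, -1.0]]
force: [-3.6, 2.9, 1.2]
opening: 0.157
```

servo_tool --motion '[{"xyz": [0,0,0],"spin": 0,"jaw": -1},{"xyz": [0,0,0],"spin": 0,"jaw": -1}]'

```text
time_s: 7.77
tcp_pos: [0.5869, 0.1839, 0.0728]
orientation: [[-0.804, 0.594, -0.0], [0.594, 0.804, 0.002], [0.001, 0.001, -1.0]]
force: [-5.1, 2.5, 5.0]
opening: 0.161
```

```bash
python3 - <<'E'
from h import *
b,_=look("side","s4");a,_=look("top","t4");s=observe();print(s['time_s'],s['tcp_pos'],s['force'],s['moment'],np.degrees(np.arctan2(*s['orientation'][[1,0],[0,0]])))
cv2.imwrite("pics/c5.png",np.hstack([cv2.resize(b[240:320,175:275],None,fx=5,fy=5,interpolation=2),cv2.resize(a[140:220,150:200],None,fx=5,fy=5,interpolation=2)]))
E
```

```text
7.8667 [0.58692686 0.1838728  0.07280319] [-4.74736098  3.19952549  5.26241107] [ 0.45088399  0.97116455 -0.04614338] 143.5687035935136
```

View pics/c5.png

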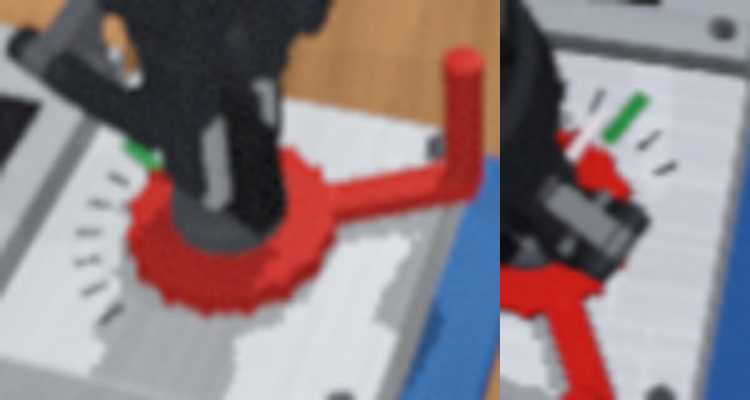

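```bash
python3 - <<'E'
from h import *
ang=lambda q:np.degrees(np.arctan2(q[1],q[0]))
a=np.load("t4.npz")['p'];m=masks(a)
R=lambda a,b,z:ray("top",150+(a-500)/5-.4,140+b/5-.4,z)[:2]
t1=R(572,160,.061);t2=R(605,106,.061);g1=R(608,137,.042);g2=R(643,97,.042)
print("ptr line",ang(t2-t1),"mark line",ang(g2-g1))
gm=m['green'].copy();gm[:150]=0;gm[175:]=0;gm[:,:165]=0;gm[:,185:]=0
v,u=np.nonzero(gm);G=np.array([ray("top",x,y,.042)[:2] for x,y in zip(u,v)]);w,V=np.linalg.eigh(np.cov(G.T));print(len(G),G.mean(0),ang(V[:,1]))
for c in([.586,.181],[.587,.1828],[.587,.1838]):
  print(c,"tip",ang(t2-c),np.linalg.norm(t2-c),"mark",ang(G.mean(0)-c),np.linalg.norm(G.mean(0)-c))
E
```

```text
ptr line -30.662643850887065 mark line -40.707296806103344
26 [0.62726743 0.15210395] 140.39524748950905
[0.586, 0.181] tip -31.548951721421126 0.04702127013959863 mark -35.00026009799491 0.05037839298573626
[0.587, 0.1828] tip -34.04927872302557 0.04715577860264388 mark -37.31843803392422 0.0506331253450425
[0.587, 0.1838] tip -35.04408808644546 0.047722877502100164 mark -38.207645677586676 0.051245541026664766
```

servo_tool --motion '[{"xyz": [0,0,0],"spin": -0.004,"jaw": -1},{"xyz": [0,0,0],"spin": -0.0078,"jaw": -1},{"xyz": [0,0,0],"spin": -0.0078,"jaw": -1},{"xyz": [0,0,0],"spin": -0.0078,"jaw": -1},{"xyz": [0,0,0],"spin": -0.0078,"jaw": -0.1}]'

```text
time_s: 8.28
tcp_pos: [0.5881, 0.1831, 0.0727]
orientation: [[-0.774, 0.633, 0.002], [0.633, 0.774, 0.0], [-0.002, 0.001, -1.0]]
force: [0.9, -0.2, 0.6]
opening: 0.292
```

servo_tool --motion '[{"xyz": [0,0,0],"spin": 0,"jaw": -0.1},{"xyz": [0,0,0],"spin": 0,"jaw": -0.1},{"xyz": [0,0,0.02],"spin": 0,"jaw": -0.1},{"xyz": [0,0,0.05],"spin": 0,"jaw": -0.1},{"xyz": [0,0,0.09],"spin": 0,"jaw": -0.1}]'

```text
time_s: 8.7
tcp_pos: [0.5856, 0.1821, 0.1597]
orientation: [[-0.773, 0.634, -0.005], [0.634, 0.773, -0.001], [0.003, -0.004, -1.0]]
force: [1.2, 0.6, -0.0]
opening: 0.452
```

servo_tool --motion '[{"xyz": [-0.02,-0.03,0.01],"spin": 0.0125,"jaw": -0.1},{"xyz": [-0.045,-0.06,0.02],"spin": 0.025,"jaw": -0.1},{"xyz": [-0.07,-0.09,0.02],"spin": 0.0375,"jaw": -0.1},{"xyz": [-0.095,-0.12,0.02],"spin": 0.05,"jaw": -0.1},{"xyz": [-0.12,-0.15,0.02],"spin": 0.0625,"jaw": -0.1}]'

```text
time_s: 9.12
tcp_pos: [0.4666, 0.0315, 0.1819]
orientation: [[-0.958, 0.286, 0.002], [0.286, 0.958, -0.001], [-0.002, -0.0, -1.0]]
force: [0.3, -0.2, 0.3]
opening: 0.445
```

servo_tool --motion '[{"xyz": [-0.025,-0.03,0],"spin": 0.0125,"jaw": -0.1},{"xyz": [-0.05,-0.06,0],"spin": 0.025,"jaw": -0.1},{"xyz": [-0.065,-0.08,0],"spin": 0.0375,"jaw": -0.1},{"xyz": [-0.065,-0.08,0],"spin": 0.05,"jaw": -0.1},{"xyz": [-0.065,-0.08,0],"spin": 0.0625,"jaw": -0.1}]'

```text
time_s: 9.53
tcp_pos: [0.4019, -0.0487, 0.1819]
orientation: [[-0.995, -0.099, 0.001], [-0.099, 0.995, -0.001], [-0.001, -0.001, -1.0]]
force: [1.2, 0.1, 0.1]
opening: 0.452
```

```bash
python3 - <<'E'
from h import *
b,_=look("side","s5");a,_=look("top","t5");s=observe();print(s['time_s'],s['tcp_pos'],s['force'],np.degrees(np.arctan2(*s['orientation'][[1,0],[0,0]])))
cv2.imwrite("pics/c6.png",np.hstack([cv2.resize(b[240:320,180:240],None,fx=6,fy=6,interpolation=2),cv2.resize(a[145:225,128:195],None,fx=6,fy=6,interpolation=2)]))
E
```

```text
9.6333 [ 0.40261477 -0.04796956  0.1818137 ] [ 0.18797303  0.5513719  -0.0297983 ] -174.45554334499838
```

View pics/c6.png

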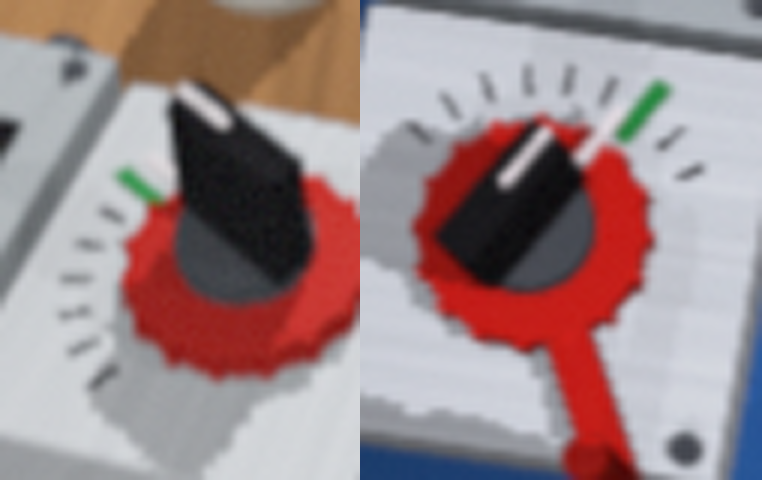

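```bash
python3 - <<'E'
from h import *
ang=lambda q:np.degrees(np.arctan2(q[1],q[0]))
R=lambda a,b,z:ray("top",128+(a-360)/6-.4,145+b/6-.4,z)[:2]
l=R(545,132,.102)-R(507,183,.102);g1=R(625,135,.042);g2=R(662,88,.042);print("barline",ang(l),"markline",ang(g2-g1))
p=np.load("t5.npz")['p'];d=np.load("t5.npz")['d'];P=cloud("top",d);m=masks(p)
h=cv2.cvtColor(p,cv2.COLOR_BGR2HSV)
# bar top: black pixels -> min-area rect on ground plane z=.102
k=np.zeros((384,512),bool);k[155:200,128:175]=1
k&=(p.max(2)<70)&(P[...,2]>.09);v,u=np.nonzero(k);B=np.array([ray("top",x,y,.102)[:2] for x,y in zip(u,v)])
w,V=np.linalg.eigh(np.cov(B.T));print("blackbar",len(B),B.mean(0),ang(V[:,1]),cv2.minAreaRect((B*1000).astype(np.float32)))
gm=m['green'].copy();gm[:150]=0;gm[175:]=0;gm[:,:165]=0;gm[:,185:]=0
v,u=np.nonzero(gm);G=np.array([ray("top",x,y,.042)[:2] for x,y in zip(u,v)]).mean(0)
# white bar line pixels and pointer
for a,b in((622,108),(618,106),(626,112)):
  t=R(a,b,.061)
  print([ (round(ang(t-c),1),round(ang(G-c),1),round(np.linalg.norm(t-c),4)) for c in(np.array([.586,.181]),np.array([.587,.1828]))])
# side
S=lambda a,b,z:ray("side",180+a/6-.4,240+b/6-.4,z)[:2]
print("side barline",ang(S(183,90,.102)-S(228,127,.102)),"mark",ang(S(120,172,.042)-S(158,198,.042)))
# white tick marks: scale angles of the ticks
for q in((421,131),(448,104),(487,84),(529,79),(569,78),(609,90),(671,138),(691,172)): 
  t=R(*q,.042); print(round(ang(t-np.array([.5865,.182])),1),end=' ')
E
```

```text
barline -35.87847190606398 markline -37.66429632162527
blackbar 193 [0.58400699 0.1829727 ] 136.58864234267418 ((586.3651733398438, 181.95895385742188), (16.059490203857422, 42.543128967285156), 48.897132873535156)
[(np.float64(-35.1), np.float64(-35.1), np.float64(0.0449)), (np.float64(-37.7), np.float64(-37.4), np.float64(0.0452))]
[(np.float64(-33.4), np.float64(-35.1), np.float64(0.0448)), (np.float64(-36.0), np.float64(-37.4), np.float64(0.045))]
[(np.float64(-37.2), np.float64(-35.1), np.float64(0.0446)), (np.float64(-39.8), np.float64(-37.4), np.float64(0.0449))]
side barline -40.257097450896815 mark -33.945465719875536
45.2 32.8 18.6 4.8 -8.6 -22.7 -50.4 -64.6
```

```bash
python3 - <<'E'
from h import *
ang=lambda q:np.degrees(np.arctan2(q[1],q[0]))
def fit(n,W,z):
    v,u=np.nonzero(W>0);w=W[v,u];X=np.array([ray(n,x,y,z)[:2] for x,y in zip(u,v)])
    c=np.cov(X.T,aweights=w);l,V=np.linalg.eigh(c);a=ang(V[:,1]);a=a-180*round(a/180)
    return np.average(X,axis=0,weights=w).round(4),round(a,1),len(v)
def poly(pts,s,u0,v0,off=0):
    M=np.zeros((384,512),np.uint8);q=np.array([[u0+(a-off)/s-.5,v0+b/s-.5] for a,b in pts]);cv2.fillPoly(M,[np.rint(q).astype(int)],1);return M>0
for n,tag,bp,gp in (("top","t5",poly([(492,190),(520,200),(562,138),(535,118)],6,128,145,360),poly([(605,135),(640,150),(682,90),(650,70)],6,128,145,360)),
                ("side","s5",poly([(168,85),(190,75),(245,125),(222,140)],6,180,240),poly([(108,165),(130,160),(172,195),(150,210)],6,180,240))):
    p=np.load(tag+".npz")['p'].astype(float)
    br=np.clip(p.min(2)-60,0,None)*bp; gr=np.clip(p[...,1]-p[...,[0,2]].max(2)-15,0,None)*gp
    b=fit(n,br,.102);g=fit(n,gr,.042);print(n,"barline",b,"mark",g,"joined from axis:",[(round(ang(b[0]-c),1),round(ang(g[0]-c),1)) for c in(np.array([.586,.181]),np.array([.587,.183]))])
E
```

```text
top barline (array([0.5981, 0.1756]), np.float64(-37.7), 48) mark (array([0.6272, 0.1521]), np.float64(-37.8), 40) joined from axis: [(np.float64(-24.1), np.float64(-35.0)), (np.float64(-33.7), np.float64(-37.5))]
side barline (array([0.5955, 0.1754]), np.float64(-41.1), 54) mark (array([0.6259, 0.1506]), np.float64(-39.1), 22) joined from axis: [(np.float64(-30.5), np.float64(-37.3)), (np.float64(-41.8), np.float64(-39.8))]
```

servo_tool --motion '[{"xyz": [0.019,0.035,0],"spin": 0.006,"jaw": -0.1},{"xyz": [0.037,0.07,0],"spin": 0.012,"jaw": -0.1},{"xyz": [0.056,0.105,0],"spin": 0.018,"jaw": -0.1},{"xyz": [0.074,0.14,0],"spin": 0.024,"jaw": -0.1},{"xyz": [0.093,0.173,0],"spin": 0.031,"jaw": -0.1}]'

```text
time_s: 10.05
tcp_pos: [0.4962, 0.1281, 0.1815]
orientation: [[-0.957, -0.289, 0.001], [-0.289, 0.957, -0.0], [-0.001, -0.0, -1.0]]
force: [0.7, -0.7, 0.1]
opening: 0.451
```

servo_tool --motion '[{"xyz": [0.0176,0.033,-0.01],"spin": 0,"jaw": -0.1},{"xyz": [0.0176,0.0336,-0.03],"spin": 0,"jaw": -0.1},{"xyz": [0.0176,0.0336,-0.05],"spin": 0,"jaw": -0.1},{"xyz": [0.0176,0.0336,-0.055],"spin": 0,"jaw": -0.1},{"xyz": [0.0176,0.0336,-0.055],"spin": 0,"jaw": -0.1}]'

```text
time_s: 10.47
tcp_pos: [0.5115, 0.1596, 0.1247]
orientation: [[-0.958, -0.288, -0.004], [-0.288, 0.958, -0.001], [0.004, 0.0, -1.0]]
force: [1.0, 0.6, 0.3]
opening: 0.451
```

servo_tool --motion '[{"xyz": [0,-0.001,-0.02],"spin": 0,"jaw": -0.1},{"xyz": [0,-0.001,-0.04],"spin": 0,"jaw": -0.1},{"xyz": [0,-0.001,-0.055],"spin": 0,"jaw": -0.1},{"xyz": [0,-0.001,-0.06],"spin": 0,"jaw": -0.1},{"xyz": [0,-0.001,-0.06],"spin": 0,"jaw": -0.4}]'

```text
time_s: 10.88
tcp_pos: [0.5126, 0.158, 0.0662]
orientation: [[-0.958, -0.288, -0.001], [-0.288, 0.958, -0.0], [0.001, 0.0, -1.0]]
force: [0.4, -0.5, 0.1]
opening: 0.327
```

servo_tool --motion '[{"xyz": [0,0,0],"spin": 0,"jaw": -1},{"xyz": [0,0,0],"spin": 0,"jaw": -1},{"xyz": [0,0,0],"spin": 0,"jaw": -1},{"xyz": [0,0,0],"spin": 0,"jaw": -1}]' --force 20

```text
time_s: 11.22
tcp_pos: [0.5136, 0.1587, 0.0674]
orientation: [[-0.957, -0.289, 0.002], [-0.289, 0.957, 0.001], [-0.002, 0.0, -1.0]]
force: [-1.2, 0.6, 2.8]
opening: 0.154
```

servo_tool --motion '[{"xyz": [-0.0018,0.0072,0],"spin": -0.0147,"jaw": -1},{"xyz": [-0.0029,0.0145,0],"spin": -0.0294,"jaw": -1},{"xyz": [-0.0033,0.0219,0],"spin": -0.0442,"jaw": -1},{"xyz": [-0.003,0.0293,0],"spin": -0.0589,"jaw": -1},{"xyz": [-0.0021,0.0366,0],"spin": -0.0736,"jaw": -1}]'

```text
time_s: 11.63
tcp_pos: [0.5104, 0.1948, 0.0674]
orientation: [[-0.985, 0.174, -0.0], [0.174, 0.985, -0.001], [-0.0, -0.001, -1.0]]
force: [-3.6, -2.0, 6.3]
opening: 0.153
```

servo_tool --motion '[{"xyz": [0.0016,0.0072,0],"spin": -0.0147,"jaw": -1},{"xyz": [0.0039,0.0143,0],"spin": -0.0294,"jaw": -1},{"xyz": [0.0068,0.0211,0],"spin": -0.0442,"jaw": -1},{"xyz": [0.0104,0.0276,0],"spin": -0.0589,"jaw": -1},{"xyz": [0.0145,0.0337,0],"spin": -0.0736,"jaw": -1}]'

```text
time_s: 12.05
tcp_pos: [0.5242, 0.2289, 0.0673]
orientation: [[-0.804, 0.595, -0.002], [0.595, 0.804, -0.0], [0.001, -0.001, -1.0]]
force: [-6.2, -0.9, 8.7]
opening: 0.156
```

servo_tool --motion '[{"xyz": [0,0,0],"spin": 0,"jaw": -1},{"xyz": [0,0,0],"spin": 0,"jaw": -1}]'

```text
time_s: 12.22
tcp_pos: [0.5252, 0.23, 0.0674]
orientation: [[-0.807, 0.59, 0.0], [0.59, 0.807, 0.002], [0.001, 0.002, -1.0]]
force: [-2.9, 2.7, 4.6]
opening: 0.154
```

servo_tool --motion '[{"xyz": [0.0013,0.0016,0],"spin": -0.003,"jaw": -1},{"xyz": [0.0027,0.0031,0],"spin": -0.007,"jaw": -1},{"xyz": [0.0027,0.0031,0],"spin": -0.007,"jaw": -1},{"xyz": [0.0027,0.0031,0],"spin": -0.007,"jaw": -1}]'

```text
time_s: 12.55
tcp_pos: [0.527, 0.2324, 0.0674]
orientation: [[-0.78, 0.625, -0.001], [0.625, 0.78, 0.001], [0.002, -0.0, -1.0]]
force: [-5.0, 1.8, 6.9]
opening: 0.154
```

servo_tool --motion '[{"xyz": [0.0013,0.0016,0],"spin": -0.003,"jaw": -1},{"xyz": [0.0027,0.0031,0],"spin": -0.007,"jaw": -1},{"xyz": [0.0027,0.0031,0],"spin": -0.007,"jaw": -1},{"xyz": [0.0027,0.0031,0],"spin": -0.007,"jaw": -1}]'

```text
time_s: 12.88
tcp_pos: [0.5272, 0.2324, 0.0671]
orientation: [[-0.752, 0.66, -0.006], [0.66, 0.752, -0.006], [0.001, -0.008, -1.0]]
force: [-11.5, -7.5, 15.0]
opening: 0.16
```

servo_tool --motion '[{"xyz": [0,0,0],"spin": 0,"jaw": -0.1},{"xyz": [0,0,0],"spin": 0,"jaw": -0.1},{"xyz": [0,0,0],"spin": 0,"jaw": -0.1},{"xyz": [-0.003,-0.003,0.015],"spin": 0,"jaw": -0.1},{"xyz": [-0.003,-0.003,0.045],"spin": 0,"jaw": -0.1}]'

```text
time_s: 13.3
tcp_pos: [0.5249, 0.2309, 0.1084]
orientation: [[-0.752, 0.66, -0.007], [0.66, 0.752, -0.002], [0.004, -0.006, -1.0]]
force: [0.1, -0.2, -0.0]
opening: 0.452
```

servo_tool --motion '[{"xyz": [0,0,0.03],"spin": 0,"jaw": -0.1},{"xyz": [-0.01,-0.02,0.06],"spin": 0,"jaw": -0.1},{"xyz": [-0.03,-0.05,0.08],"spin": 0,"jaw": -0.1},{"xyz": [-0.05,-0.085,0.08],"spin": 0,"jaw": -0.1},{"xyz": [-0.07,-0.12,0.08],"spin": 0,"jaw": -0.1}]'

```text
time_s: 13.72
tcp_pos: [0.4586, 0.1113, 0.193]
orientation: [[-0.753, 0.658, 0.005], [0.658, 0.753, 0.0], [-0.004, 0.003, -1.0]]
force: [0.3, -0.9, 0.5]
opening: 0.449
```

servo_tool --motion '[{"xyz": [-0.015,-0.038,0],"spin": 0,"jaw": -0.1},{"xyz": [-0.03,-0.076,0],"spin": 0,"jaw": -0.1},{"xyz": [-0.045,-0.114,0],"spin": 0,"jaw": -0.1},{"xyz": [-0.055,-0.14,0],"spin": 0,"jaw": -0.1},{"xyz": [-0.055,-0.15,0],"spin": 0,"jaw": -0.1}]'

```text
time_s: 14.13
tcp_pos: [0.4013, -0.0407, 0.1916]
orientation: [[-0.749, 0.662, 0.0], [0.662, 0.749, -0.001], [-0.001, -0.001, -1.0]]
force: [0.5, -0.0, 0.4]
opening: 0.453
```

```bash
python3 - <<'E'
from h import *
b,_=look("side","s6");a,_=look("top","t6");s=observe();print(s['time_s'],s['tcp_pos'],s['force'])
cv2.imwrite("pics/c7.png",np.hstack([cv2.resize(b[240:330,180:270],None,fx=4,fy=4,interpolation=2),cv2.resize(a[145:235,110:195],None,fx=4,fy=4,interpolation=2)]))
E
```

```text
14.2333 [ 0.40336916 -0.03954829  0.19172294] [ 0.16229337  0.27153949 -0.51349953]
```

View pics/c7.png

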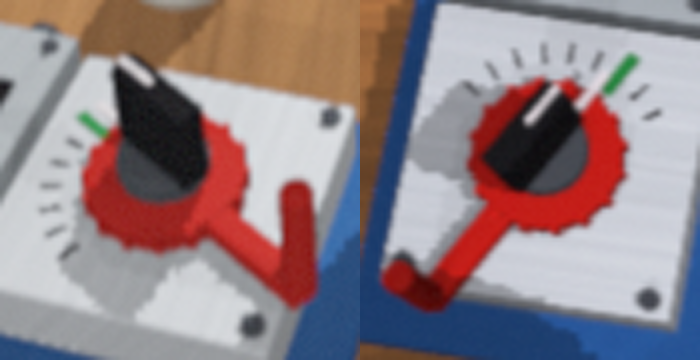

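```bash
python3 - <<'E'
from h import *
q=ray("top",110+42/4-.4,145+275/4-.4,.105)[:2]-np.array([.587,.183]);print("pin angle",np.degrees(np.arctan2(q[1],q[0])),np.linalg.norm(q))
print(finish_job())
E
```

```text
pin angle 141.28834583415446 0.07746764775720191
the job is handed in; nothing more can be done
None
```

I did the job in the order asked and handed it in at about 14.2 s. The gripper was clear of the jig, and I did not go near the blue jig.

1. **Loosen:** I gripped the red pin and swung the ring anticlockwise to about 198°, roughly 0.95 to 1.0 of its travel.
2. **Dial:** I turned it about 47° clockwise, let go and backed away to check it.
3. **Tighten:** I swung the lever back clockwise until it met the hard stop. The pin stopped advancing at about 140.4° and the force against the motion rose to about 13 N, where the ring moves with about 2 N.

**Last checks:**
- **Ring:** the final top view put the pin at 141.3°, against 140.4° from the arm at the stop. That difference is within what I can measure.
- **Pointer:** I measured it before tightening.
  - **Top view:** it agreed with the mark (-37.7° against -37.8°).
  - **Side view:** it read about 2° past the mark (-41.1° against -39.1°).
  - **Gripper angle at release:** it suggested about 1 to 2° past.
  - **After tightening:** I did not measure it again, but the final pictures show the pointer at the mark and the dial apparently unmoved.

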